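Clear and zero the cake counter's portion scale

ROBOT

A 6-joint arm with a two-finger parallel gripper is mounted at the origin on the work surface. World frame = base frame: x ahead of the robot, y to its left, z up, the work surface at z = 0. Lengths are in m, angles in rad, forces in N, time in s.
With the tool pointing down it reaches from about 0.25 to 0.8 m from the base axis. Payload 8.5 kg.
Tool frame: the origin (TCP) lies at the very end of the fingers, on their centre line; the grasp point (between the pads) lies behind it (pinch_z is the z of the grasp point in the tool frame, in m); z points along the fingers, y is the line along which they close (so a half turn about z gives the same grasp; the last joint's range is limited). The gripper opens to 85 mm and grips with 20 to 120 N. Pads are 22 mm wide; open, the fingers measure 114 mm over their backs; the gripper's body (76 mm by 85 mm) begins 54 mm behind the grasp point. The pads swing forward as they close: fully open they stand 13 mm farther back than shut.
Start: joints at [-1.328, 0.238, -0.013, 1.319, 0, 1.571], TCP at [0.126, -0.51, 0.231] pointing down, gripper open.
Joint ranges: [-2.66, 2.66], [-1.03, 1.9], [-1.14, 1.46], [-1.82, 2.27], [-1.45, 1.34], [-3.14, 3.14]. Speed limits (rad/s): [2.22, 2.22, 2.79, 3.14, 3.14, 3.14].

INTERFACE

Orientations are given as a rotation vector (axis times angle).
In Python, from rig import * gives the robot as it stands.
- The arm moves only by the tool send_rows, never from a script. Its argument "plan" is a list of rows, each a list of 2 entries, a list of its own where there are three numbers: the shift along the tool's x, y, z in m, then the turn about the tool's z in rad. In form: [[[x, y, z], yaw], ...]. A call has 1 to 5 rows; each row is the pose to reach, as a shift and turn from the pose commanded when the call began, along the tool's axes at that moment; what a row does not reach only later rows make up. A row lasts 1/10 s, in which the tool goes at most 50 mm and 8.59 degrees, less where a joint would pass 70% of its speed; a pose out of reach is approached as far as the arm can. A call with a gripper value outside its range is refused whole. "hand" is the finger opening in m, from 0 to 0.0854, set as the call begins (left out, the last holds). The fingers move at their own pace and stop on an object; "squeeze" is the grip in N (left out, the last holds). Time passes only in rows, so rows that repeat a pose let the fingers close. It gives the time, the measured TCP pose, the force, the opening and the grip force at its end, in the units of the state.
- read_state(): the state, without advancing time (a new reading comes with each control period).
- camera(name): name is "scene" or "top"; returns a dict with "pixels" (400x640x3 uint8, red, green, blue), "K" (3x3 intrinsics, pixels), "k1" (the pictures are not rectified: a ray, as slopes to the right and down, at radius r is drawn at 1 + k1 r^2 times it, then the intrinsics apply), "R" (3x3) and "t" (3): a world point X has camera coordinates R X + t. Camera axes: x right, y down, z forward; pixel columns grow to the right and rows downward; lengths in m; the calibration is good to about 2 mm. A picture is of the moment at which its call begins. There is no depth.
- finish_job(): hands the job in; it is judged then, once.
The state is a dict: "clock": time; "joints": joint angles; "qd": joint speeds; "effort": joint torques, N m; "position": TCP position; "tcp_rot": TCP orientation; "contact_force": force on the tool from outside, world axes, zero at the start; "moment": the same for the moment, N m; "width": finger opening in m; "grip_force": force on a finger pad.
Only numpy, scipy, OpenCV 4.12 (cv2) and the standard library are available. Lean on these libraries where they do the work, as an engineer would, in place of code of your own. Each camera call takes 0.05 s, during which the arm holds its last target. There are 200 camera calls.

TASK

Someone left a juice bottle on the pan of the portion scale: take it off and stand it gently upright in the middle of the empty black tray. Then turn the tare knob in the middle of the dial, which turns the dial card, so that with the pan empty the red pointer reads zero (the green mark). Do not shift the other things on the counter.

Things in the scene. Friction and masses are not known exactly. Their poses are not given: they have to be found in the camera images.
- scale: grey portion scale, 190 (x) x 320 (y) mm, fixed; origin at the centre of its underside, front to its own -x (the robot). At its left (+y) a round steel pan; at its right (y = -85 mm) a dial head up to 140 mm high, whose round white dial card (140 mm dia., centre 95 mm up) slopes 35 degrees from level, facing up and to the robot. Black ticks every 15 degrees, one green zero mark
- pan_top (a point): centre of the pan's top; pan 136 mm dia., 6 mm thick, about 78 mm above the counter. It sinks about 3 mm under the bottle and springs up when unloaded
- tare_knob (a joint): angle of the tare knob and its dial card, rad, growing clockwise as seen facing the dial; 0: zero mark at the top of the slope. Range -0.8 to 2.6; stays where it is left (friction about 0.06 N m). It always starts clockwise of where it should end
- knob_grip (a point): black bar knob at the centre of the dial; this point is on its axis, 32 mm out from the face, mid-grip. z = knob axis, out of the dial (35 degrees from vertical, leaning to the robot); x = along the bar. Bar 62 mm long, 16 mm thick, from 10 to 44 mm above the face; under it a 58 mm disc at 8 to 12 mm. The +x end of the bar points to the zero mark
- pointer_tip (a point): tip of the red pointer, 58 mm from the knob's axis, 5 mm above the card. The load on the pan drives it, not the knob: it stands at the top of the slope when the pan is empty; the bottle swings it about 0.3 to 0.7 rad clockwise
- zero_mark (a point): the green zero mark on the dial card, 8 mm wide, 12 mm long; it turns with the knob. This point is 58 mm from the knob's axis and 5 mm above the card, where the pointer's tip should stand
- bottle: closed orange juice bottle that stands on the pan at the start: 60 mm dia. up to 85 mm, tapering to a neck of 28 mm dia. from 115 to 126 mm, black cap of 33 mm dia. from 126 to 150 mm (its top). About 0.4 kg. Origin at the centre of its underside, z up
- tray: empty black oval tray, 200 (its x) x 140 (its y) mm, 10 mm thick, flat top, fixed; origin at the centre of its underside, so its top is 10 mm above the origin
- spare_bottle_a: a second, identical orange juice bottle (60 mm dia., 150 mm tall), standing on the counter behind the tray; origin at its underside
- spare_bottle_b: a third identical juice bottle on the counter at the right-hand side; origin at its underside
- dessert: round glass dessert (76 mm dia.) on its own small black oval plate 130 x 110 mm, 76 mm tall in all, behind the scale; origin at its underside
- card_a: black price-card holder 90 mm wide, 40 deep, 58 tall, in front of the tray; origin at its underside
- card_b: like card_a, in front of the scale on its pan side
- sweet_bowl: footed glass bowl of wrapped sweets, 104 mm dia., 98 mm tall, at the left side of the counter; origin at its underside
- tumbler: empty clear glass, 70 mm dia., 100 mm tall, at the back of the counter; origin at its underside
Things that resemble listed ones, but are neither listed nor needed, are in the scene too. Of the things that look like the tray, take the one that is farthest to the robot's right at the start.

How it is judged:
By the outcome, as a careful person would: the job done as asked, in the order asked, and still so for the second after the job is handed in, with the robot touching nothing.
It also fails if it takes over 59 s, if anything falls off the work surface, if the arm or the gripper's body presses on something with over 40 N, if the wrist force passes 120 N, or if a joint passes its speed limit or range.

## Working session

There is one attempt and no reset: what is moved stays moved. The work goes in short steps, Python scripts to look and compute and a tool call to move; the robot and the scene stay as the last step left them, time stands still between calls to the robot, and variables do not carry over. Pictures are saved under pics/ and viewed, at most 10 in all, crops included, and the job is handed in when it is done.

Besides the shell and the picture viewer there is one more tool, called after "Request:" by a JSON object that holds its "name" and its "arguments", one argument or row to a line. send_rows: Moves the arm, as the interface text tells. Its arguments: {"type":"object","properties":{"plan":{"type":"array","items":{"type":"array"}},"hand":{"type":"number"},"squeeze":{"type":"number"}},"required":["plan"]}

```bash
mkdir -p pics
cat > h.py <<'E'
from rig import *
import numpy as np, cv2
from scipy.spatial.transform import Rotation as Ro
def snap(n,f=None):
    c=camera(n)
    if f: cv2.imwrite('pics/'+f,c['pixels'][:,:,::-1])
    return c
def ray(c,u,v):
    K=np.array(c['K']);R=np.array(c['R']);t=np.array(c['t'])
    d=np.array([(u-K[0,2])/K[0,0],(v-K[1,2])/K[1,1]]);s=d.copy()
    for _ in range(20): s=d/(1+c['k1']*(s@s))
    w=R.T@np.array([s[0],s[1],1]); return -R.T@t,w/np.linalg.norm(w)
def onz(c,u,v,z):
    o,w=ray(c,u,v); return o+w*(z-o[2])/w[2]
def proj(c,X):
    p=np.array(c['R'])@X+np.array(c['t']);s=p[:2]/p[2];s=s*(1+c['k1']*(s@s))
    K=np.array(c['K']);return np.array([K[0,0]*s[0]+K[0,2],K[1,1]*s[1]+K[1,2]])
def tri(*rs):
    A=0;b=0
    for o,w in rs:
        P=np.eye(3)-np.outer(w,w);A=A+P;b=b+P@o
    X=np.linalg.solve(A,b);return X,[np.linalg.norm((np.eye(3)-np.outer(w,w))@(X-o)) for o,w in rs]
def totool(d,st=None):
    st=st or read_state();return Ro.from_rotvec(st['tcp_rot']).inv().apply(d)
E
python3 - <<'E'
from h import *
a=snap('scene','s0.png');b=snap('top','t0.png')
s=read_state();print(s)
for c in(a,b):print(c['K'],c['k1'],c['R'],c['t'])
import rig;print([n for n in dir(rig) if n[0]!='_']); print(getattr(rig,'pinch_z',None))
E
```

```text
{'clock': 0.1, 'joints': array([-1.32798565e+00,  2.38717845e-01, -1.41762434e-02,  1.31924820e+00,
        1.81445452e-05,  1.57079413e+00]), 'qd': array([ 1.55009418e-03, -2.64508815e-04, -5.27202663e-05, -1.21429164e-03,
       -8.82601077e-04, -7.89140627e-05]), 'effort': array([-6.47686738e-04, -5.39719427e+01,  3.47000384e+01,  1.34144074e-02,
       -9.47993522e-05, -1.10089653e-05]), 'position': array([ 0.12613616, -0.50921099,  0.23074104]), 'tcp_rot': array([-3.11713988e+00, -3.80311198e-01,  2.27657894e-04]), 'contact_force': array([0.57819042, 0.88167289, 0.20860717]), 'moment': array([0.03908682, 0.06387285, 0.03136297]), 'grip_force': 0.0, 'width': 0.08512316492690783}
[[451.90909625   0.         303.46108218]
 [  0.         451.90909625 200.23052645]
 [  0.           0.           1.        ]] 0.0413335845817072 [[-0.59932638  0.80047354 -0.00707112]
 [ 0.65450657  0.48491462 -0.58006807]
 [-0.46090025 -0.35227819 -0.81453731]] [ 0.29040538 -0.28162653  1.70336592]
[[492.67423416   0.         321.52472801]
 [  0.         492.67423416 199.56890858]
 [  0.           0.           1.        ]] -0.14069078642759017 [[ 0.02700286 -0.99963334  0.00200577]
 [-0.98788372 -0.02699213 -0.15283056]
 [ 0.15282866  0.0021454  -0.98825037]] [4.62715873e-04 5.10579152e-01 1.78575215e+00]
['MotionError', 'camera', 'finish_job', 'pinch_z', 'read_state']
-0.0187
```

View pics/s0.png

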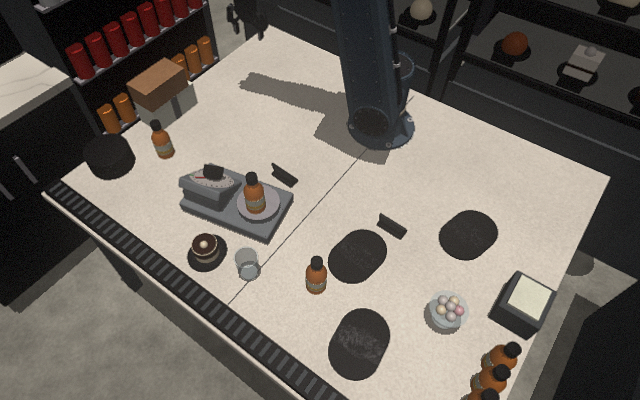

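View pics/t0.png

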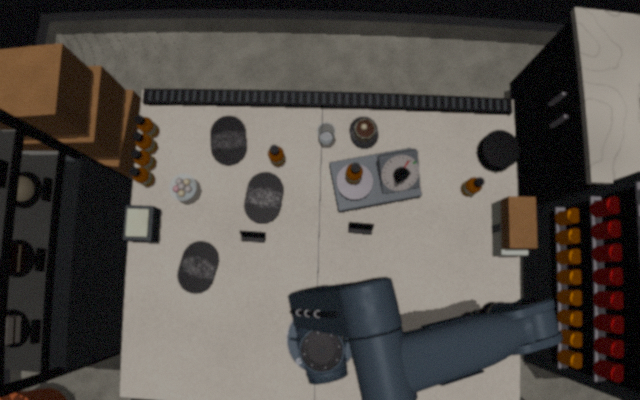

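The oval black trays are at top pixels (228,140), (264,197) and (198,267). The one at (264,197) is farthest right (smallest y), with card (253,236) in front of it and a spare bottle (276,155) behind it, as the task describes. The round black thing at (498,150) is not an oval tray. Of the orange bottles, the target is the one on the pan at (354,175). I'll confirm this in one enlarged crop.

Run:
```python
from h import *
a=cv2.imread('pics/s0.png');b=cv2.imread('pics/t0.png')
def cr(i,x,y,w,h,s):
    return cv2.resize(i[y:y+h,x:x+w],None,fx=s,fy=s,interpolation=cv2.INTER_CUBIC)
A=cr(a,170,150,130,100,3);A=cv2.resize(A,(390,300))
B=cr(b,325,140,104,80,3.75);B=cv2.resize(B,(390,300))
C=cr(b,150,100,286,190,2.8)[:300,:800]
C=cv2.resize(b[110:290,170:430],(780,300))
out=np.vstack([np.hstack([A,B]),C]);out=cv2.convertScaleAbs(out,alpha=1.4)
cv2.imwrite('pics/c0.png',out);print(out.shape)
# tray blobs
ca=camera('scene');cb=camera('top')
for n,c,p in(('scene',ca,(357,256)),('top',cb,(264,197))):
    g=cv2.cvtColor(c['pixels'],cv2.COLOR_RGB2GRAY)
    m=(g<75).astype(np.uint8);k,l,s,ce=cv2.connectedComponentsWithStats(m)
    i=l[p[1],p[0]];print(n,s[i],ce[i]);
    cn,_=cv2.findContours((l==i).astype(np.uint8),0,1);P=max(cn,key=cv2.contourArea)[:,0]
    W=np.array([onz(c,u,v,0.01)[:2] for u,v in P]);
    e=cv2.fitEllipse((W*1000).astype(np.float32));print('tray ellipse mm',e)
for n,c in(('scene',ca),('top',cb)):
    h=cv2.cvtColor(c['pixels'],cv2.COLOR_RGB2HSV)
    m=((h[...,0]>5)&(h[...,0]<22)&(h[...,1]>140)&(h[...,2]>70)).astype(np.uint8)
    k,l,s,ce=cv2.connectedComponentsWithStats(m)
    for i in range(1,k):
        if s[i,4]>15: print(n,s[i],ce[i].round(1))
    g=cv2.inRange(h,(40,70,40),(90,255,255));k,l,s,ce=cv2.connectedComponentsWithStats(g);print('green',[(s[i],ce[i].round(1)) for i in range(1,k)][:8])
```

```text
(600, 780, 3)
scene [ 328  230   59   53 2296] [356.82317073 256.01437282]
tray ellipse mm ((521.9517211914062, 231.35397338867188), (145.28114318847656, 203.396728515625), 82.5831298828125)
top [     0      7    640    393 131348] [323.59193897 198.26741937]
tray ellipse mm ((531.1448364257812, 252.8944854736328), (1457.4588623046875, 2154.939208984375), 4.771380424499512)
scene [184  36  30  37 670] [198.8  54.2]
scene [514  40   6   5  16] [516.5  41.8]
scene [171  54  19  26 177] [180.8  63. ]
scene [113  93  23  30 408] [124.1 107.6]
scene [ 97 104  24  29 417] [108.8 118.4]
scene [152 129  18  17 218] [160.  137.7]
scene [159 151  15   8  37] [166.7 155.6]
scene [244 183  19  18 264] [253.2 192. ]
scene [247 205  18   9  43] [256.7 210.1]
scene [306 265  21  19 264] [315.9 275. ]
scene [307 288  17   6  21] [314.8 291.3]
scene [468 345  49  55 893] [492.  372.7]
green [(array([190, 174,   1,   1,   1], dtype=int32), array([190., 174.]))]
top [46 46 16  9 37] [55.  49.2]
top [ 4 48 10  9 23] [ 8.7 51.3]
top [12 54  8 10 27] [15.4 58.6]
top [57 56  5 13 25] [59.  63.1]
top [29 64
[... 1039 characters left out ...]
  14 113] [471.3 186.2]
top [523 196  10   4  16] [526.9 197.1]
top [508 199  15  33 150] [513.6 212.9]
top [523 202  14  30  92] [531.5 215.9]
top [566 208  13  15 158] [572.4 214.9]
top [524 219  13  30  86] [529.9 233.7]
top [567 229  13  14 155] [573.3 235.3]
top [509 234  14  14  53] [513.5 240.5]
top [519 242   6   6  17] [522.1 244.9]
top [568 249  13  15 162] [573.8 255.8]
top [568 270  13  14 157] [574.6 276.4]
top [569 290  13  16 161] [575.  297.3]
top [569 311  13  15 169] [575.5 318.2]
top [569 332  13  15 170] [575.4 339.2]
top [569 353  13  15 167] [575.4 360.1]
top [  0 392  29   8 126] [ 14.8 396.7]
green [(array([414, 162,   1,   1,   1], dtype=int32), array([414., 162.]))]
```

View pics/c0.png

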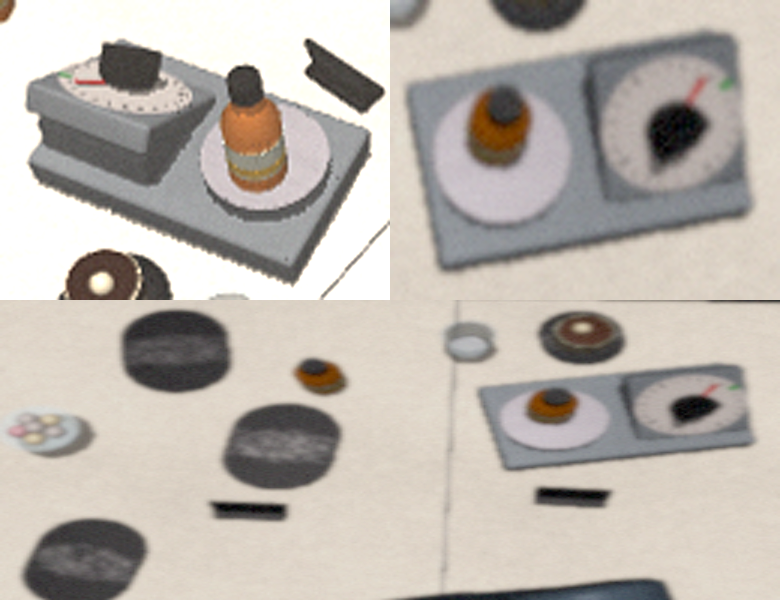

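The crop confirms it. The bottle on the pan has its cap at about scene (252,179) and top (356,167). The green mark is clockwise of the red pointer at top (414,162), and the right-most oval tray is at top (264,197). Next I'll measure in both views.

```bash
cat > m.py <<'E'
from h import *
def wc(c,box,f):
    x,y,w,h=box;p=c['pixels'][y:y+h,x:x+w].astype(float);W=f(p);W=np.clip(W,0,None)
    Y,X=np.mgrid[y:y+h,x:x+w];return np.array([(W*X).sum(),(W*Y).sum()])/W.sum()
dark=lambda th:(lambda p:(p.max(2)<th)*1.0)
green=lambda p:np.where(p[...,1]-np.maximum(p[...,0],p[...,2])>10,p[...,1]-np.maximum(p[...,0],p[...,2]),0)
red=lambda p:np.where(p[...,0]-p[...,1]>50,1.,0)
def contour(c,seed,lo,hi,sat=255,box=None):
    h=c['pixels'].astype(int);mx=h.max(2);mn=h.min(2)
    m=((mx>=lo)&(mx<=hi)&(mx-mn<=sat)).astype(np.uint8)
    if box: z=np.zeros_like(m);x,y,w,k=box;z[y:y+k,x:x+w]=1;m*=z
    k,l,s,ce=cv2.connectedComponentsWithStats(m,connectivity=4);i=l[seed[1],seed[0]]
    cn,_=cv2.findContours((l==i).astype(np.uint8),0,1);return max(cn,key=cv2.contourArea)
E
python3 - <<'E'
from m import *
a=camera('scene');b=camera('top')
ca=wc(a,(244,170,16,14),dark(70));cb=wc(b,(348,159,16,14),dark(75))
print('cap',ca,cb,tri(ray(a,*ca),ray(b,*cb)))
ga=wc(a,(184,170,14,10),green);gb=wc(b,(408,156,12,12),green)
print('green',ga,gb,tri(ray(a,*ga),ray(b,*gb)))
ra=wc(a,(186,170,24,12),red);rb=wc(b,(398,152,16,20),red)
print('red',ra,rb,tri(ray(a,*ra),ray(b,*rb)))
# tray top
c=contour(b,(264,197),0,95,box=(235,165,60,62));W=np.array([onz(b,u,v,.01)[:2] for u,v in c[:,0]])*1000
print('tray top',cv2.contourArea(c),cv2.fitEllipse(W.astype(np.float32)))
c2=contour(a,(357,256),0,75);M=cv2.moments(c);M2=cv2.moments(c2)
print('tray tri',tri(ray(a,M2['m10']/M2['m00'],M2['m01']/M2['m00']),ray(b,M['m10']/M['m00'],M['m01']/M['m00'])))
# knob top dark
ka=wc(a,(200,160,28,22),dark(60));kb=wc(b,(388,163,26,26),dark(70));print('knob',ka,kb,tri(ray(a,*ka),ray(b,*kb)))
# corners
for n,p,q in(('backleft',(268.3,238),(330.3,163.5)),('frontleft',(293.3,201),(338.6,209))):
    print(n,tri(ray(a,*p),ray(b,*q)))
A=onz(b,330.5,163.5,.05);B=onz(b,339,210.5,.05);C=onz(b,420,195.5,.05);print(A,B,C,np.degrees(np.arctan2(A[1]-B[1],A[0]-B[0])),np.degrees(np.arctan2(-(B[0]-C[0]),B[1]-C[1])))
# white blobs: card and pan gray values
for s,bx in(((385,185),(376,145,48,52)),((345,190),(330,155,50,50))):
    print(b['pixels'][s[1],s[0]])
for s in((200,187),(270,205)): print(a['pixels'][s[1],s[0]])
for n,c,s in(('card',b,(388,180)),('pan',b,(345,188)),('card',a,(205,187)),('pan',a,(272,208))):
    v=int(c['pixels'][s[1],s[0]].max());k=contour(c,s,v-35,255,40);h=cv2.convexHull(k)
    print(n,v,cv2.contourArea(k),cv2.boundingRect(k),cv2.fitEllipse(h))
E
```

```text
cap [251.18548387 177.87096774] [355.05617978 167.86516854] (array([ 0.59609192, -0.09816674,  0.2143936 ]), [np.float64(0.002020703603195967), np.float64(0.0020207036031959376)])
green [191.12804878 174.51829268] [414.23076923 161.98601399] (array([ 0.64562099, -0.31766642,  0.11632513]), [np.float64(0.0011056378692114715), np.float64(0.0011056378692115485)])
red [199.5 177. ] [407. 162.] (array([ 0.64134345, -0.28791204,  0.12253427]), [np.float64(0.0017845470891451071), np.float64(0.0017845470891450703)])
tray top 1492.0 ((517.4353637695312, 233.57843017578125), (139.9163055419922, 197.3527069091797), 83.16231536865234)
tray tri (array([0.51919837, 0.23250529, 0.00067553]), [np.float64(0.0023465014554719037), np.float64(0.002346501455471916)])
knob [212.5877551 171.7755102] [400.42541436 174.66298343] (array([ 0.59784387, -0.26828534,  0.11860534]), [np.float64(0.0026499845543278898), np.float64(0.0026499845543280125)])
backleft (array([ 0.64792479, -0.0135284 ,  0.03584149]), [np.float64(0.0016667491963981028), np.float64(0.0016667491963981759)])
frontleft (array([ 0.47942268, -0.0485842 ,  0.01097785]), [np.float64(0.002397803967771641), np.float64(0.0023978039677716757)])
[ 0.64562492 -0.01546438  0.05      ] [ 0.46987975 -0.05091503  0.05      ] [ 0.53396035 -0.35044616  0.05      ] 11.404450351001831 12.075618456628607
[108 104 104]
[147 140 144]
[ 98 100  99]
[151 144 146]
card 131 109383.5 (57, 32, 482, 368) ((237.96505737304688, 206.51806640625), (379.0920715332031, 756.01611328125), 83.01753234863281)
pan 146 686.0 (335, 164, 39, 35) ((353.88134765625, 180.2948760986328), (36.390689849853516, 38.66381072998047), 102.73722839355469)
card 119 117367.0 (61, 0, 576, 400) ((347.62591552734375, 203.52069091796875), (373.58795166015625, 606.1327514648438), 111.1419906616211)
pan 155 601.0 (236, 184, 44, 36) ((257.7891540527344, 201.3590850830078), (35.430335998535156, 43.15148162841797), 81.0087890625)
```

Request:
{"name": "send_rows", "arguments": {
  "plan": [
    [[0.01,0,-0.04],0],
    [[0.05,-0.02,-0.06],0],
    [[0.09,-0.04,-0.06],0],
    [[0.13,-0.06,-0.06],0],
    [[0.17,-0.08,-0.06],0]
  ],
  "hand": 0.085,
  "squeeze": 40
}}

```text
clock: 0.8
position: [0.273, -0.3899, 0.2915]
tcp_rot: [3.118, 0.379, 0.0]
contact_force: [0.6, -1.4, 0.6]
width: 0.0849
grip_force: 0.0
```

Request:
{"name": "send_rows", "arguments": {
  "plan": [
    [[0.04,-0.021,0],0],
    [[0.08,-0.042,0],0],
    [[0.12,-0.063,0],0],
    [[0.16,-0.084,0],0],
    [[0.2,-0.105,0],0]
  ]
}}

```text
clock: 1.3
position: [0.442, -0.2395, 0.2914]
tcp_rot: [3.118, 0.38, 0.0]
contact_force: [0.9, -0.6, 0.5]
width: 0.085
grip_force: 0.0
```

Request:
{"name": "send_rows", "arguments": {
  "plan": [
    [[0.04,-0.022,0],0],
    [[0.08,-0.044,0],0],
    [[0.12,-0.066,0],0],
    [[0.16,-0.088,0],0],
    [[0.185,-0.1,0],0]
  ]
}}

```text
clock: 1.8
position: [0.5982, -0.0969, 0.2908]
tcp_rot: [-3.118, -0.383, 0.0]
contact_force: [-0.1, 0.4, -0.6]
width: 0.085
grip_force: 0.0
```

Run:
```python
from h import *
s=read_state();print(s['clock'],s['position'],s['tcp_rot'],s['joints'],s['contact_force'])
print(totool(np.array([.596,-.098,.193])-s['position'],s))
```

```text
1.8 [ 0.59824593 -0.09693595  0.29077875] [-3.11755842e+00 -3.83359359e-01  1.14902562e-04] [-1.60895545e-01  3.74243833e-01  3.32635135e-01  1.52941221e+00
  5.09783603e-04  2.73598989e+00] [-0.05026625  0.35965251 -0.55843523]
[-0.0024363   0.0005427   0.09777847]
```

Descending straight onto the cap and closing.

Request:
{"name": "send_rows", "arguments": {
  "plan": [
    [[-0.001,0,0.03],0],
    [[-0.002,0,0.06],0],
    [[-0.002,0,0.085],0],
    [[-0.002,0,0.097],0],
    [[-0.002,0,0.097],0]
  ]
}}

```text
clock: 2.3
position: [0.5936, -0.0998, 0.1929]
tcp_rot: [-3.118, -0.38, 0.004]
contact_force: [0.3, -0.6, -0.2]
width: 0.0849
grip_force: 0.0
```

Request:
{"name": "send_rows", "arguments": {
  "plan": [
    [[0,0,0],0],
    [[0,0,0],0],
    [[0,0,0],0],
    [[0,0,0],0],
    [[0,0,0],0]
  ],
  "hand": 0.02,
  "squeeze": 50
}}

```text
clock: 2.8
position: [0.5948, -0.1, 0.1949]
tcp_rot: [3.118, 0.38, 0.002]
contact_force: [0.9, 0.2, 0.9]
width: 0.0317
grip_force: 49.4
```

Request:
{"name": "send_rows", "arguments": {
  "plan": [
    [[0,0,0],0],
    [[0,0,0],0],
    [[0,0,0],0]
  ]
}}

```text
clock: 3.1
position: [0.5947, -0.1, 0.1945]
tcp_rot: [3.118, 0.38, 0.001]
contact_force: [0.9, 0.4, 2.1]
width: 0.0312
grip_force: 49.4
```

Request:
{"name": "send_rows", "arguments": {
  "plan": [
    [[0,0,-0.004],0],
    [[0,0,-0.012],0],
    [[0,0,-0.025],0],
    [[0,0,-0.045],0],
    [[0,0,-0.06],0]
  ]
}}

```text
clock: 3.6
position: [0.594, -0.0999, 0.2552]
tcp_rot: [-3.118, -0.38, 0.002]
contact_force: [1.1, -0.4, -5.5]
width: 0.0314
grip_force: 50.2
```

Run:
```python
from m import *
a=snap('scene');b=snap('top')
A=cv2.resize(a['pixels'][130:240,170:300],(390,330));B=cv2.resize(b['pixels'][125:225,310:430],(396,330))
cv2.imwrite('pics/c1.png',np.hstack([A,B])[:,:,::-1])
s=read_state();print(s['position'],s['width'],s['grip_force'],s['contact_force'])
print(totool(np.array([.5183,.2330,s['position'][2]])-s['position'],s))
```

```text
[ 0.59506897 -0.10006225  0.25628307] 0.03166024968894793 50.37862837314606 [-0.04974005 -0.43961992 -5.24277064]
[ 5.56513084e-03 -3.41749746e-01 -2.77231503e-04]
```

View pics/c1.png

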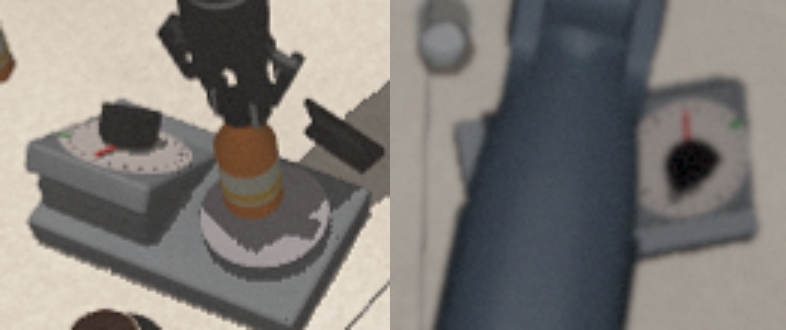

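The bottle is held upright (scene crop (250,170)) and the pointer has swung back to the top of the dial. I'll carry it to the tray.

Request:
{"name": "send_rows", "arguments": {
  "plan": [
    [[0,-0.02,-0.01],-0.05],
    [[0.002,-0.05,-0.01],-0.12],
    [[0.002,-0.085,-0.01],-0.19],
    [[0.002,-0.12,-0.01],-0.25],
    [[0.002,-0.15,-0.01],-0.3]
  ]
}}

```text
clock: 4.2
position: [0.5592, 0.0475, 0.2632]
tcp_rot: [-3.025, -0.846, 0.003]
contact_force: [-0.1, 0.9, -4.8]
width: 0.0315
grip_force: 50.6
```

Request:
{"name": "send_rows", "arguments": {
  "plan": [
    [[0.012,-0.035,0],-0.03],
    [[0.025,-0.075,0],-0.06],
    [[0.04,-0.115,0],-0.09],
    [[0.053,-0.155,0],-0.1],
    [[0.062,-0.181,0],-0.1]
  ]
}}

```text
clock: 4.7
position: [0.5185, 0.2354, 0.2632]
tcp_rot: [-2.979, -0.995, 0.003]
contact_force: [1.1, -0.4, -3.6]
width: 0.0312
grip_force: 50.7
```

Run:
```python
from m import *
s=read_state();print(s['position'],s['joints'],s['contact_force'],totool(np.array([.5183,.2330,.1295])-s['position'],s))
```

```text
[0.51848644 0.23542187 0.26324622] [4.25808892e-01 3.09806195e-01 1.67601379e-01 1.43043731e+00
 7.66311083e-04 2.92272333e+00] [ 1.10653803 -0.35551009 -3.59209627] [-0.0013857   0.0019774   0.13374648]
```

Request:
{"name": "send_rows", "arguments": {
  "plan": [
    [[-0.001,0.001,0.03],0],
    [[-0.001,0.002,0.06],0],
    [[-0.001,0.002,0.09],0],
    [[-0.001,0.002,0.11],0],
    [[-0.001,0.002,0.12],0]
  ]
}}

```text
clock: 5.2
position: [0.5186, 0.2302, 0.1414]
tcp_rot: [2.98, 0.992, -0.007]
contact_force: [-0.1, -0.6, -4.4]
width: 0.0315
grip_force: 50.6
```

Request:
{"name": "send_rows", "arguments": {
  "plan": [
    [[0,0,0.002],0],
    [[0,0,0.004],0],
    [[0,0,0.006],0],
    [[0,0,0.008],0],
    [[0,0,0.009],0]
  ]
}}

```text
clock: 5.7
position: [0.5206, 0.231, 0.1357]
tcp_rot: [-2.981, -0.992, -0.001]
contact_force: [0.6, -0.4, -5.1]
width: 0.0314
grip_force: 50.6
```

Run:
```python
from m import *
a=snap('scene')
cv2.imwrite('pics/c2.png',cv2.resize(a['pixels'][190:300,290:430],None,fx=4,fy=4)[:,:,::-1])
s=read_state();print(s['position'],s['contact_force'])
```

```text
[0.52044713 0.23096022 0.13549744] [ 0.16711992 -0.47871672 -5.60373246]
```

View pics/c2.png

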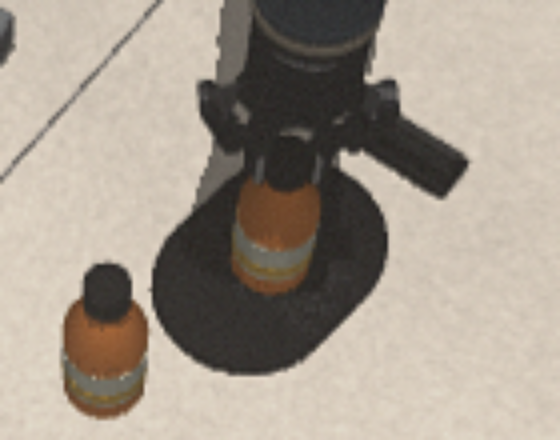

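The bottle is upright just above the tray centre (crop (272,280)). I'll lower it gently.

Request:
{"name": "send_rows", "arguments": {
  "plan": [
    [[0,0,0.001],0],
    [[0,0,0.002],0],
    [[0,0,0.003],0],
    [[0,0,0.003],0]
  ]
}}

```text
clock: 6.15
position: [0.5203, 0.2309, 0.1322]
tcp_rot: [-2.981, -0.992, 0.0]
contact_force: [0.5, 0.2, -4.2]
width: 0.0314
grip_force: 50.6
```

Request:
{"name": "send_rows", "arguments": {
  "plan": [
    [[0,0,0.001],0],
    [[0,0,0.002],0],
    [[0,0,0.002],0]
  ]
}}

```text
clock: 6.45
position: [0.5207, 0.2312, 0.1314]
tcp_rot: [-2.98, -0.992, -0.003]
contact_force: [-2.1, -0.2, 3.7]
width: 0.0313
grip_force: 51.8
```

Request:
{"name": "send_rows", "arguments": {
  "plan": [
    [[0,0,0.001],0],
    [[0,0,0.001],0]
  ]
}}

```text
clock: 6.65
position: [0.521, 0.2314, 0.1314]
tcp_rot: [-2.98, -0.992, -0.005]
contact_force: [-4.2, -1.0, 13.1]
width: 0.0315
grip_force: 52.6
```

Request:
{"name": "send_rows", "arguments": {
  "plan": [
    [[0,0,-0.001],0],
    [[0,0,-0.0015],0]
  ]
}}

```text
clock: 6.85
position: [0.5206, 0.2311, 0.1315]
tcp_rot: [-2.98, -0.992, -0.002]
contact_force: [-1.3, 0.2, 0.0]
width: 0.0317
grip_force: 51.3
```

Request:
{"name": "send_rows", "arguments": {
  "plan": [
    [[0,0,0],0],
    [[0,0,0],0],
    [[0,0,0],0],
    [[0,0,0],0],
    [[0,0,0],0]
  ],
  "hand": 0.085
}}

```text
clock: 7.35
position: [0.5204, 0.2309, 0.1308]
tcp_rot: [-2.981, -0.992, 0.0]
contact_force: [0.2, -0.1, -0.4]
width: 0.0852
grip_force: 0.0
```

Request:
{"name": "send_rows", "arguments": {
  "plan": [
    [[0,0,-0.01],0],
    [[0,0,-0.03],0],
    [[0,0,-0.06],0],
    [[0,0,-0.1],0],
    [[0,0,-0.13],0]
  ]
}}

```text
clock: 7.85
position: [0.5205, 0.231, 0.2639]
tcp_rot: [-2.98, -0.992, -0.003]
contact_force: [0.9, 0.8, -0.4]
width: 0.0852
grip_force: 0.0
```

Request:
{"name": "send_rows", "arguments": {
  "plan": [
    [[-0.02,0.045,0],0.1],
    [[-0.04,0.09,0],0.2],
    [[-0.06,0.135,0],0.3],
    [[-0.08,0.18,0],0.4],
    [[-0.1,0.225,0],0.4]
  ]
}}

```text
clock: 8.35
position: [0.5753, -0.011, 0.2619]
tcp_rot: [3.119, 0.375, 0.002]
contact_force: [0.7, 0.7, 0.1]
width: 0.0852
grip_force: 0.0
```

Run:
```python
from m import *
a=snap('scene');b=snap('top')
B=cv2.resize(b['pixels'][130:230,235:435],(800,400))
A=cv2.resize(a['pixels'][140:310,160:430],(318,200));A2=cv2.resize(a['pixels'][155:200,170:240],(311,200))
o=np.zeros((600,800,3),np.uint8);o[:400]=B;o[400:,:318]=A;o[400:,330:641]=A2
cv2.imwrite('pics/c3.png',cv2.convertScaleAbs(o,alpha=1.3)[:,:,::-1])
s=read_state();print(s['clock'],s['position'],s['tcp_rot'],s['contact_force'])
for n,c,gx,rx in(('a',a,(184,168,16,12),(186,168,24,14)),('b',b,(408,154,12,14),(392,150,20,22))):
    try: print(n,wc(c,gx,green),wc(c,rx,red))
    except Exception as e: print(e)
ga=wc(a,(184,170,14,10),green);gb=wc(b,(408,156,12,12),green)
print('green',tri(ray(a,*ga),ray(b,*gb)))
ra=wc(a,(190,168,24,18),red);rb=wc(b,(392,150,20,22),red)
print('red',ra,rb,tri(ray(a,*ra),ray(b,*rb)))
for c,bx in((a,(190,168,24,18)),(b,(392,150,20,22))):
    x,y,w,h=bx;m=red(c['pixels'][y:y+h,x:x+w].astype(float));print((np.argwhere(m)[:,::-1]+[x,y]).tolist())
```

```text
8.45 [ 0.57602595 -0.01440479  0.26133744] [3.11808761e+00 3.71410680e-01 1.12678014e-03] [-0.05250957 -0.43804158 -0.0359571 ]
a [191.09195402 174.50574713] [205.09090909 179.63636364]
b [414.3    162.0625] [nan nan]
green (array([ 0.64546471, -0.3180241 ,  0.11595476]), [np.float64(0.0011512851231635936), np.float64(0.0011512851231633432)])
red [205.09090909 179.63636364] [nan nan] (array([nan, nan, nan]), [np.float64(nan), np.float64(nan)])
[[207, 178], [205, 179], [206, 179], [207, 179], [208, 179], [203, 180], [204, 180], [205, 180], [206, 180], [202, 181], [203, 181]]
[]m.py:4: RuntimeWarning: invalid value encountered in divide
  Y,X=np.mgrid[y:y+h,x:x+w];return np.array([(W*X).sum(),(W*Y).sum()])/W.sum()
```

View pics/c3.png

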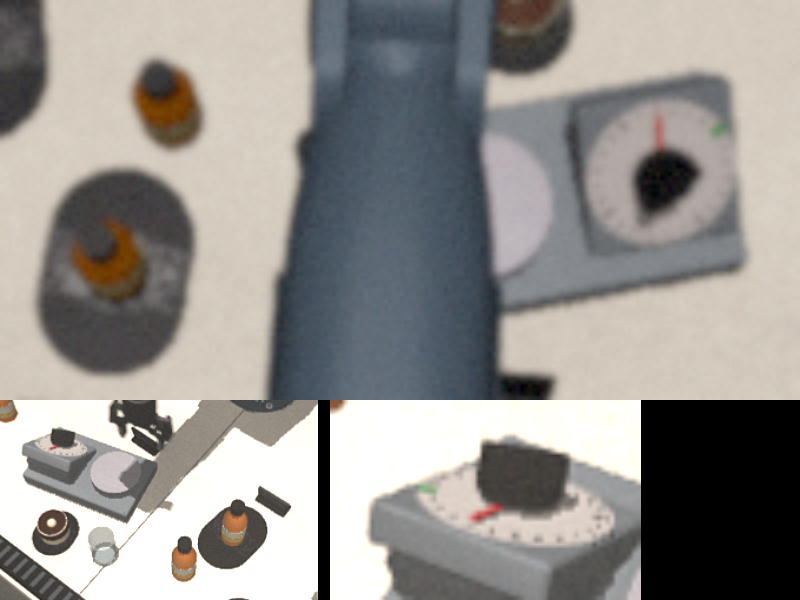

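The bottle stands in the tray, and the pan is empty. The pointer is at the top of the slope (tip at top crop (658,117), scene crop (473,520)), and the green mark is clockwise of it at (720,130). Next I'll work out the dial geometry.

```bash
cat > d.py <<'E'
from m import *
from scipy.optimize import least_squares
T=np.radians(11.7);S,Cc=np.sin(np.radians(35)),np.cos(np.radians(35))
def axes(t): 
    x=np.array([np.cos(t),np.sin(t),0]);y=np.array([-np.sin(t),np.cos(t),0]);z=np.array([0,0,1.])
    return Cc*x+S*z,-y,-S*x+Cc*z
E
python3 - <<'E'
from d import *
a=camera('scene');b=camera('top')
u,r,n=axes(T)
P,e=tri(ray(a,202.2,182.0),ray(b,399.5,159.3));print('tip',P,e,'centre',P-.058*u-.005*n)
G,e=tri(ray(a,191.1,174.5),ray(b,414.3,162.05));
print('green',G,e)
print('card',onz(b,400.4,172.75,.095))
obs=[(a,(191.1,174.5),1),(b,(414.3,162.05),1),(a,(202.2,182.),0),(b,(399.5,159.3),0)]
def f(p):
    o=[]
    for c,q,k in obs:
        th=p[3]*k; X=p[:3]+.058*(np.cos(th)*u+np.sin(th)*r)+(.0 if k else .005)*n
        o+=list(proj(c,X)-q)
    o+=list((proj(b,p[:3])-[400.4,172.75])); o.append((p[2]-.095)*200)
    return o
s=least_squares(f,[.59,-.27,.095,.8]);print(s.x,np.round(s.fun,2))
k=s.x[:3]+.032*n;print('knob_grip',k,'clear target TCP',s.x[:3]+.058*0, )
# vertical tool: grasp point xy = knob_grip xy, TCP z = centre z+15.5mm
st=read_state();R=Ro.from_rotvec(st['tcp_rot']).as_matrix();print('tool x yaw',np.degrees(np.arctan2(R[1,0],R[0,0])),st['position'])
tgt=np.array([k[0],k[1],s.x[2]+.0155]);print(tgt,totool(tgt-st['position'],st))
E
```

```text
tip [ 0.65115917 -0.26216893  0.12650459] [np.float64(0.0007553400124916415), np.float64(0.0007553400124916456)] centre [ 0.60744379 -0.27122195  0.08914139]
green [ 0.64547719 -0.31799084  0.11602667] [np.float64(0.0011264220114734968), np.float64(0.0011264220114733379)]
card [ 0.60823482 -0.26983571  0.095     ]
[ 0.60954332 -0.27198373  0.09470854  1.03999906] [ 1.61  0.78 -0.5   0.67 -0.76 -0.76  0.62 -1.06  0.57 -0.32 -0.06]
knob_grip [ 0.59157023 -0.27570578  0.12092141] clear target TCP [ 0.60954332 -0.27198373  0.09470854]
tool x yaw 13.761156452567608 [ 0.57526223 -0.01037758  0.26128857]
[ 0.59157023 -0.27570578  0.11020854] [-0.04732206  0.2616311   0.15099658]
```

Request:
{"name": "send_rows", "arguments": {
  "plan": [
    [[-0.01,0.03,0],0.02],
    [[-0.02,0.07,0],0.036],
    [[-0.03,0.11,0],0.036],
    [[-0.04,0.15,0],0.036],
    [[-0.045,0.19,0],0.036]
  ],
  "hand": 0.0,
  "squeeze": 20
}}

```text
clock: 9.05
position: [0.5771, -0.2042, 0.2617]
tcp_rot: [-3.124, -0.328, -0.001]
contact_force: [1.8, -0.3, 1.1]
width: 0.012
grip_force: 0.0
```

Request:
{"name": "send_rows", "arguments": {
  "plan": [
    [[-0.01,0.03,0],0],
    [[-0.02,0.07,0],0],
    [[-0.025,0.1,0],0],
    [[-0.03,0.113,0],0],
    [[-0.03,0.113,0],0]
  ]
}}

```text
clock: 9.55
position: [0.571, -0.3213, 0.2606]
tcp_rot: [-3.124, -0.323, 0.001]
contact_force: [0.1, -0.2, 0.1]
width: 0.0001
grip_force: 0.0
```

```bash
cat > w.py <<'E'
from d import *
C=np.array([.6095,-.272,.0947]);xs=np.array([np.cos(T),np.sin(T),0]);rs=np.array([np.sin(T),-np.cos(T),0])
def where():
    s=read_state();d=s['position']-C;R=Ro.from_rotvec(s['tcp_rot']).as_matrix()
    print('x %.1f r %.1f z %.1f mm'%(1e3*d@xs,1e3*d@rs,1e3*d[2]),'yaw',np.degrees(np.arctan2(R[1,0],R[0,0])).round(2),s['contact_force'].round(1),s['clock'],s['width']);return s
def go(x,r,z,s): print('shift to',(x,r,z),totool(C+xs*x/1e3+rs*r/1e3+np.array([0,0,z/1e3])-s['position'],s).round(4))
E
python3 -c "
from w import *
s=where();go(-42,42,20,s)"
```

```text
x -47.7 r 40.5 z 165.9 mm yaw 11.82 [ 0.1 -0.2  0.1] 9.55 0.0001183976385879928
shift to (-42, 42, 20) [0.0057 0.0016 0.1459]
```

Request:
{"name": "send_rows", "arguments": {
  "plan": [
    [[0,0.001,0.04],0],
    [[0,0.001,0.08],0],
    [[0,0.001,0.115],0],
    [[0,0.001,0.135],0],
    [[0,0.001,0.146],0]
  ]
}}

```text
clock: 10.05
position: [0.5708, -0.3193, 0.1132]
tcp_rot: [-3.122, -0.328, 0.003]
contact_force: [-0.1, -0.4, 0.5]
width: 0.0001
grip_force: 0.0
```

```bash
python3 -c "
from w import *
a=snap('scene');b=snap('top')
A=cv2.resize(a['pixels'][150:210,165:255],(600,400))
cv2.imwrite('pics/c4.png',cv2.convertScaleAbs(A,alpha=1.3)[:,:,::-1])
s=where();go(-30,40,20,s)"
```

```text
x -47.4 r 39.4 z 19.3 mm yaw 11.95 [-0.3  0.1 -0.7] 10.15 0.0004285939076242741
shift to (-30, 40, 20) [ 0.0174  0.0007 -0.0008]
```

View pics/c4.png

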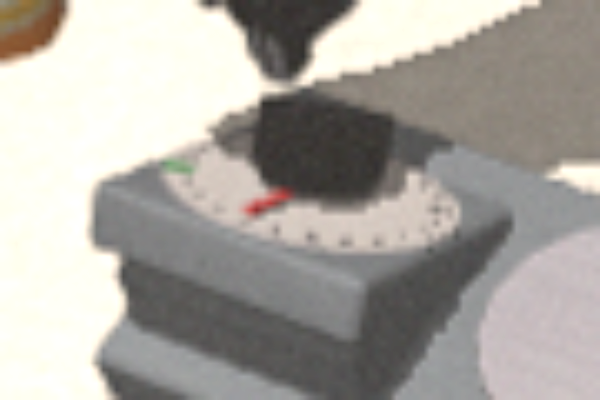

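The closed fingertip is behind the right end of the bar, on its downhill side (crop (285,75)). I'll push uphill and to the left.

Request:
{"name": "send_rows", "arguments": {
  "plan": [
    [[0.006,0,0],0],
    [[0.012,0,0],0],
    [[0.017,0,0],0],
    [[0.02,-0.001,0],0],
    [[0.023,-0.002,0],0]
  ]
}}

```text
clock: 10.65
position: [0.5934, -0.3158, 0.1152]
tcp_rot: [3.124, 0.324, -0.001]
contact_force: [-4.4, -3.5, 4.5]
width: -0.0002
grip_force: 3.0
```

```bash
cat >> w.py <<'E'
def theta():
    a=camera('scene');b=camera('top');u,r,n=axes(T)
    for nm,c,bx in(('scene',a,(180,165,40,26)),('top',b,(376,148,46,40))):
        x,y,w,h=bx;W=green(c['pixels'][y:y+h,x:x+w].astype(float));
        if W.sum()<20: print(nm,'no green');continue
        g=wc(c,bx,green)
        o,d=ray(c,*g);X=o+d*((C-o)@n)/(d@n)-C;print(nm,'green',g.round(1),'theta',np.arctan2(X@r,X@u).round(3),'rad',(np.hypot(X@r,X@u)*1e3).round(1))
        R=wc(c,bx,red) if red(c['pixels'][y:y+h,x:x+w].astype(float)).sum() else None
        if R is not None:
            o,d=ray(c,*R);X=o+d*((C+.005*n-o)@n)/(d@n)-C;print('   red',R.round(1),'angle',np.arctan2(X@r,X@u).round(3))
E
python3 -c "
from w import *
s=where();theta()"
```

```text
x -24.7 r 39.6 z 20.5 mm yaw 11.83 [-4.4 -3.5  4.5] 10.65 -0.00024585609864030797
scene green [191.3 174.8] theta 1.078 rad 62.5
   red [205.  179.6] angle 0.015
top no green
```

Request:
{"name": "send_rows", "arguments": {
  "plan": [
    [[0.003,-0.001,0],0],
    [[0.006,-0.003,0],0],
    [[0.008,-0.005,0],0],
    [[0.01,-0.007,0],0],
    [[0.011,-0.008,0],0]
  ]
}}

```text
clock: 11.25
position: [0.6025, -0.3056, 0.1151]
tcp_rot: [3.124, 0.324, 0.001]
contact_force: [-1.7, -3.1, 2.1]
width: 0.0003
grip_force: 1.9
```

```bash
python3 -c "
from w import *
s=where();theta()"
```

```text
x -13.7 r 31.5 z 20.4 mm yaw 11.82 [-1.7 -3.1  2.1] 11.25 0.00026050227482846675
scene green [194.  179.1] theta 0.51 rad 60.3
   red [205.  179.6] angle 0.015
top green [406.6 156.9] theta 0.419 rad 61.9
```

Request:
{"name": "send_rows", "arguments": {
  "plan": [
    [[0.0005,-0.002,0],0],
    [[0.001,-0.004,0],0],
    [[0.001,-0.004,0],0]
  ]
}}

```text
clock: 11.65
position: [0.6029, -0.3009, 0.1149]
tcp_rot: [-3.125, -0.325, -0.001]
contact_force: [1.1, -2.5, 1.3]
width: 0.0
grip_force: 1.5
```

```bash
python3 -c "
from w import *
s=where();theta()"
```

```text
x -12.3 r 27.0 z 20.2 mm yaw 11.86 [ 1.1 -2.5  1.3] 11.65 4.959004922446704e-05
scene green [195.9 180.5] theta 0.333 rad 60.3
   red [204.8 179.7] angle 0.013
top green [403.5 156.5] theta 0.226 rad 62.0
```

Request:
{"name": "send_rows", "arguments": {
  "plan": [
    [[0,-0.0015,0],0],
    [[0,-0.003,0],0],
    [[0,-0.0035,0],0],
    [[0,-0.0035,0],0]
  ]
}}

```text
clock: 12.15
position: [0.6019, -0.2976, 0.1148]
tcp_rot: [-3.124, -0.324, -0.0]
contact_force: [1.5, -2.3, 0.6]
width: 0.0002
grip_force: 1.4
```

Request:
{"name": "send_rows", "arguments": {
  "plan": [
    [[-0.006,0.006,0],0],
    [[-0.012,0.006,-0.02],0],
    [[-0.012,0.006,-0.05],0],
    [[-0.012,0,-0.08],0],
    [[-0.012,-0.01,-0.08],0]
  ]
}}

```text
clock: 12.65
position: [0.5888, -0.2914, 0.1986]
tcp_rot: [3.123, 0.323, 0.007]
contact_force: [0.7, 0.1, -0.2]
width: 0.0001
grip_force: 0.0
```

```bash
python3 -c "
from w import *
s=where();theta();go(-18.4,0,75,s)
b=camera('top');a=camera('scene')
# refine scale yaw/centre hints: print red pixels weights top
p=b['pixels'][148:170,390:412].astype(int);m=(p[...,0]-p[...,1]>25);q=np.argwhere(m)[:,::-1]+[390,148];print(q.tolist())
o=np.hstack([cv2.resize(a['pixels'][155:205,175:235],(390,325)),cv2.resize(b['pixels'][143:203,370:430],(400,325))])
cv2.imwrite('pics/c5.png',cv2.convertScaleAbs(o,alpha=1.4)[:,:,::-1])"
```

```text
x -24.2 r 14.8 z 103.9 mm yaw 11.81 [ 0.7  0.1 -0.2] 12.65 0.00010901015063283178
scene green [197.7 181.5] theta 0.201 rad 60.1
   red [204.7 179.7] angle 0.024
top green [401.5 156. ] theta 0.103 rad 63.9
shift to (-18.4, 0, 75) [ 0.0057 -0.0148  0.0289]
[[399, 159], [400, 159], [398, 160], [399, 160], [400, 160], [398, 161], [399, 161], [400, 161], [398, 162], [399, 162], [400, 162], [399, 163], [400, 163], [399, 164], [400, 164], [399, 165], [400, 165], [399, 166], [400, 166]]
```

View pics/c5.png

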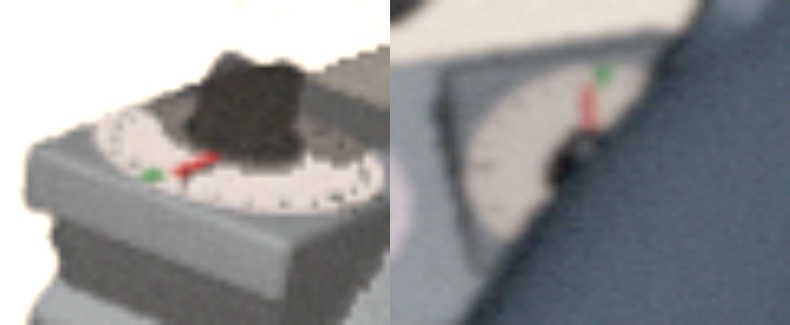

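The green mark (crops (150,175) and (603,75)) is still slightly clockwise of the pointer (185,170)/(590,100). Next I'll straddle the bar with the fingers in the scale's axes and squeeze it into line.

Request:
{"name": "send_rows", "arguments": {
  "plan": [
    [[0.003,-0.008,0],0],
    [[0.006,-0.015,0],0],
    [[0.006,-0.015,0],0.002],
    [[0.006,-0.015,0.02],0.002],
    [[0.006,-0.015,0.029],0.002]
  ],
  "hand": 0.05
}}

```text
clock: 13.35
position: [0.5905, -0.2741, 0.1643]
tcp_rot: [-3.124, -0.322, 0.002]
contact_force: [-0.8, 0.6, -0.0]
width: 0.0499
grip_force: 0.0
```

```bash
python3 -c "
from w import *
s=where();go(-18.4,0,16,s)"
```

```text
x -19.1 r -1.8 z 69.6 mm yaw 11.75 [-0.8  0.6 -0. ] 13.35 0.04994237674739399
shift to (-18.4, 0, 16) [0.0007 0.0018 0.0536]
```

Request:
{"name": "send_rows", "arguments": {
  "plan": [
    [[0.001,0.001,0.02],0],
    [[0.001,0.001,0.035],0],
    [[0.001,0.001,0.046],0],
    [[0.001,0.001,0.053],0],
    [[0.001,0.001,0.053],0]
  ]
}}

```text
clock: 13.85
position: [0.5916, -0.2751, 0.1119]
tcp_rot: [-3.124, -0.321, 0.002]
contact_force: [-0.3, 0.9, 0.1]
width: 0.0503
grip_force: 0.0
```

Request:
{"name": "send_rows", "arguments": {
  "plan": [
    [[0,0,0],0],
    [[0,0,0],0],
    [[0,0,0],0]
  ],
  "hand": 0.022
}}

```text
clock: 14.15
position: [0.5924, -0.2753, 0.1135]
tcp_rot: [3.125, 0.321, 0.002]
contact_force: [0.8, 0.6, 0.7]
width: 0.0216
grip_force: 0.3
```

Request:
{"name": "send_rows", "arguments": {
  "plan": [
    [[0,0,0],0],
    [[0,0,0],0],
    [[0,0,0],0]
  ],
  "hand": 0.012
}}

```text
clock: 14.45
position: [0.5914, -0.2742, 0.1132]
tcp_rot: [-3.123, -0.322, 0.001]
contact_force: [-3.5, 5.1, 4.2]
width: 0.0152
grip_force: 23.7
```

```bash
python3 -c "
from w import *
s=where();print(s['grip_force']);theta()"
```

```text
x -18.2 r -1.5 z 18.5 mm yaw 11.76 [-3.5  5.1  4.2] 14.45 0.015173374130344029
23.725411891937256
scene green [200.3 182.6] theta 0.038 rad 59.7
   red [203.7 180.2] angle 0.013
top green [398.9 156.5] theta -0.043 rad 63.3
```

Request:
{"name": "send_rows", "arguments": {
  "plan": [
    [[0,0,0],-0.015],
    [[0,0,0],-0.03],
    [[0,0,0],-0.03]
  ]
}}

```text
clock: 14.85
position: [0.5914, -0.2743, 0.1131]
tcp_rot: [-3.118, -0.369, 0.001]
contact_force: [-3.8, 5.4, 2.2]
width: 0.0157
grip_force: 24.3
```

Request:
{"name": "send_rows", "arguments": {
  "plan": [
    [[0,0,0],0],
    [[0,0,0],0],
    [[0,0,0],0],
    [[0,0,0],0]
  ],
  "hand": 0.045
}}

```text
clock: 15.25
position: [0.5922, -0.2755, 0.1129]
tcp_rot: [3.12, 0.368, 0.0]
contact_force: [-0.9, 0.6, 0.2]
width: 0.0447
grip_force: 0.0
```

Request:
{"name": "send_rows", "arguments": {
  "plan": [
    [[0,0,-0.02],0],
    [[0,0,-0.05],0],
    [[0,0,-0.09],0],
    [[0,0,-0.13],0],
    [[0,0,-0.15],0]
  ]
}}

```text
clock: 15.75
position: [0.5928, -0.2758, 0.2667]
tcp_rot: [3.118, 0.367, 0.006]
contact_force: [0.7, -0.3, -0.2]
width: 0.0449
grip_force: 0.0
```

Request:
{"name": "send_rows", "arguments": {
  "plan": [
    [[-0.04,0,0],0],
    [[-0.08,0,0],0],
    [[-0.12,0,0],0],
    [[-0.16,0.01,0],0],
    [[-0.2,0.02,0],0]
  ]
}}

```text
clock: 16.25
position: [0.4008, -0.3416, 0.2631]
tcp_rot: [3.119, 0.369, 0.001]
contact_force: [0.3, -0.4, 0.6]
width: 0.045
grip_force: 0.0
```

```bash
python3 -c "
from w import *
s=where();theta()
b=camera('top');a=camera('scene')
u,r,n=axes(T)
for nm,c,bx,th in(('scene',a,(180,165,40,26),40),('top',b,(388,148,24,22),20)):
    x,y,w,h=bx;p=c['pixels'][y:y+h,x:x+w].astype(float);m=p[...,0]-p[...,1]>th
    # pointer pixels onto its plane, in dial coords; line r=a+b*s
    Q=[]
    for yy,xx in np.argwhere(m):
        o,d=ray(c,xx+x,yy+y);X=o+d*((C+.005*n-o)@n)/(d@n)-C;Q.append((X@u*1e3,X@r*1e3))
    Q=np.array(Q);k=np.polyfit(Q[:,0],Q[:,1],1);G=wc(c,bx,green);o,d=ray(c,*G);X=o+d*((C-o)@n)/(d@n)-C
    print(nm,len(Q),'line',k.round(3),'pointer r at green',np.polyval(k,X@u*1e3).round(2),'mean r',Q.mean(0).round(1),'green s,r',(X@u*1e3).round(1),(X@r*1e3).round(2))
o=np.hstack([cv2.resize(a['pixels'][160:200,180:230],(400,320),interpolation=2),cv2.resize(b['pixels'][148:188,375:425],(400,320),interpolation=2)])
o=np.vstack([o,cv2.resize(b['pixels'][130:230,235:435],(800,280))])[:,:800]
cv2.imwrite('pics/c6.png',cv2.convertScaleAbs(o,alpha=1.4)[:,:,::-1])"
```

```text
x -218.5 r 25.8 z 168.4 mm yaw 13.49 [ 0.3 -0.4  0.6] 16.25 0.04501130289201736
scene green [200.7 182.8] theta 0.014 rad 59.5
   red [204.4 179.9] angle 0.013
top green [398.4 156.3] theta -0.072 rad 64.7
scene 11 line [-0.12   4.873] pointer r at green -2.31 mean r [39.5  0.1] green s,r 59.7 0.79
top 25 line [ 0.06  -7.644] pointer r at green -3.76 mean r [40.4 -5.2] green s,r 64.9 -4.69
```

View pics/c6.png

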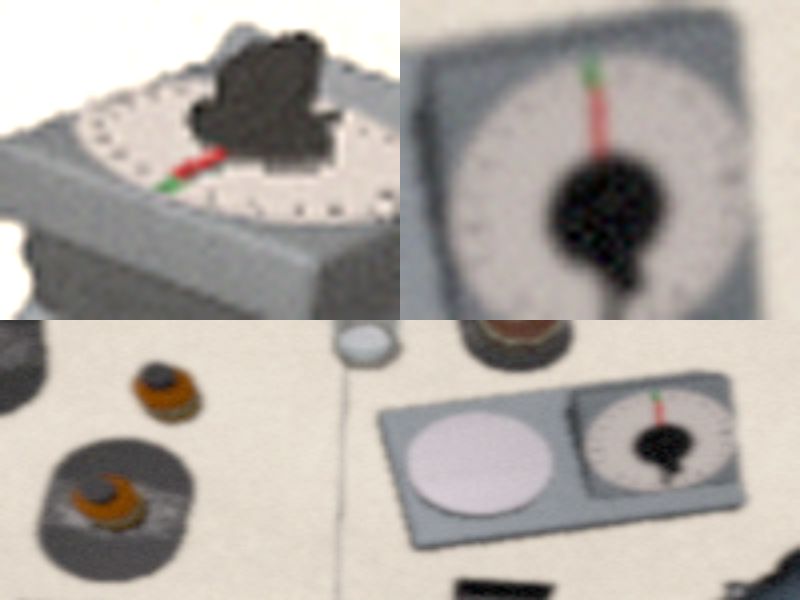

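The green mark lies in line with the pointer in both views: scene crop, green (168,187) against red tip (178,172); top crop, green (592,72) against red (597,95). The bottle stands mid-tray and the arm is clear, so I'm handing in.

```bash
python3 -c "
from rig import *
print(finish_job())"
```

```text
the job is handed in; nothing more can be done
None
```

I stood the juice bottle upright in the middle of the right-most black tray, then turned the tare knob until the green zero mark lined up with the red pointer to about 0.03 rad with the pan empty. The job is handed in at about 16 s on the clock, with no verdict returned.

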